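# Tip the lens carton onto the order reader

## Task

Without gripping, lifting or sliding it along upright, push the blue carton near its top so that it tips over from where it stands and comes to lie flat on its broad face, wholly inside the green zone of the order reader, white outline included. Then press the red scan button down with a fingertip and let it up again. Leave the orange carton standing where it is and do not disturb the other things on the bench.

Things in the scene. Friction and masses are not known exactly. Their poses are not given: they have to be found in the camera images.
- reader: Order reader fixed on the bench: a grey plate 150 mm (own x) by 330 mm (own y), 6 mm thick, with a green zone outlined in white in its middle. A cream console 70 mm (x) by 170 mm (y), 24 mm high, adjoins the plate on its +x side (far side). Origin: centre of the plate, on the table.
- zone (a point): Centre of the green zone, on the plate's upper face (6 mm above the table), axes as the reader's. Up to the outside of its white outline the zone is 130 mm (x) by 240 mm (y).
- blue_carton: Blue lens carton, 70 mm wide (own x), 32 mm thick (own y), 120 mm tall (own z), about 0.16 kg, standing on one end of the plate, across the zone's edge: one broad face looks into the zone and stands 9 to 21 mm inside that edge. Origin: centre of the underside, 6 mm above the table; axes within 0.1 rad of the reader's. At the +y or -y end. Pushed near its top it tips over its lower edge and then falls flat by itself; pushed low it slides.
- blue_carton_mid (a point): The middle of the blue carton's volume.
- orange_carton: Orange lens carton at the other end, 70 mm wide (own x), 32 mm thick (own y), 120 mm tall (own z), about 0.16 kg, standing on one end of the plate, across the zone's edge: one broad face looks into the zone and stands 9 to 21 mm inside that edge. Origin: centre of the underside, 6 mm above the table; axes within 0.1 rad of the reader's.
- scan (a joint): Red round scan button, 30 mm across, in a black housing on top of the console. Travel in m: 0 is up, 0.006 fully down (about 5 N, sprung back when released); the press counts from 0.004.
- scan_top (a point): Centre of the red button's upper face; it is pressed straight down.
- cleaner: Bottle of lens cleaner with a blue cap, 44 mm across, 130 mm tall, standing to the left of the reader. Origin at the centre of its underside.
- screwdriver: Screwdriver with a green handle, 150 mm long, lying to the right of the reader.
- pliers: Pliers with black grips, 140 mm long, lying to the right of the reader.
- glasses_case: Dark spectacle case, 160 x 62 x 41 mm, lying beyond the reader. Origin at the centre of its underside.
- job_tray: Blue open job tray, 150 x 200 x 40 mm, with two loose lenses in it, to the left of the reader. Origin at the centre of its underside.
- corner0 (a point): Corner of the blue carton at half its thickness: lower -x (own axes), as it stands at the start.
- corner1 (a point): Corner of the blue carton at half its thickness: lower +x (own axes), as it stands at the start.
- corner2 (a point): Corner of the blue carton at half its thickness: upper -x (own axes), as it stands at the start.
- corner3 (a point): Corner of the blue carton at half its thickness: upper +x (own axes), as it stands at the start.

How it is judged:
On the way, in this order (a step that is already met when the one before it is completed fails the run):
1. the blue carton lies flat and still, wholly inside the green zone, nothing touching it (x of corner0 in the frame of zone between -0.065 and 0.065 m and y of corner0 in the frame of zone between -0.12 and 0.12 m and x of corner1 in the frame of zone between -0.065 and 0.065 m and y of corner1 in the frame of zone between -0.12 and 0.12 m and x of corner2 in the frame of zone between -0.065 and 0.065 m and y of corner2 in the frame of zone between -0.12 and 0.12 m and x of corner3 in the frame of zone between -0.065 and 0.065 m and y of corner3 in the frame of zone between -0.12 and 0.12 m and (angle between blue_carton's own y axis and vertical below 0.1 rad or angle between blue_carton's own y axis and vertical above 3.04 rad) and height (world z) of blue_carton_mid below 0.028 m and linear speed of blue_carton below 0.02 m/s and angular speed of blue_carton below 0.2 rad/s and contact force between each of the arm, the fingers and blue_carton below 0.2 N), for 0.2 s.
2. the scan button is pressed down (value of joint scan above 0.004 m and contact force between the fingers and scan above 0.5 N), for 0.05 s.
At the end, for the whole second after the job is handed in: The blue carton lies on a broad face (within 0.1 rad), at rest on the plate, all four corners inside the 130 x 240 mm zone; the button is up again; the orange carton stands (x of corner0 in the frame of zone between -0.065 and 0.065 m and y of corner0 in the frame of zone between -0.12 and 0.12 m and x of corner1 in the frame of zone between -0.065 and 0.065 m and y of corner1 in the frame of zone between -0.12 and 0.12 m and x of corner2 in the frame of zone between -0.065 and 0.065 m and y of corner2 in the frame of zone between -0.12 and 0.12 m and x of corner3 in the frame of zone between -0.065 and 0.065 m and y of corner3 in the frame of zone between -0.12 and 0.12 m and (angle between blue_carton's own y axis and vertical below 0.1 rad or angle between blue_carton's own y axis and vertical above 3.04 rad) and height (world z) of blue_carton_mid below 0.028 m and linear speed of blue_carton below 0.02 m/s and angular speed of blue_carton below 0.2 rad/s and value of joint scan below 0.002 m and angle between orange_carton's own z axis and vertical below 0.1 rad); the robot touches nothing.
It fails at once if the blue carton is lifted off the plate (its middle above 82 mm, or above 50 mm once lying) (height (world z) of blue_carton_mid above 0.082 m or (angle between blue_carton's own z axis and vertical above 1.45 rad and height (world z) of blue_carton_mid above 0.05 m)).
It fails at once if the blue carton is slid or carried upright by more than 30 mm (angle between blue_carton's own z axis and vertical below 0.15 rad and distance of blue_carton from where it was at the start of the episode above 0.03 m).
It fails at once if the orange carton is moved by more than 15 mm or tipped (distance of orange_carton from where it was at the start of the episode above 0.015 m or angle between orange_carton's own z axis and vertical above 0.2 rad).
It fails at once if another thing on the bench is moved by more than 20 mm (distance of any of cleaner, screwdriver, pliers, glasses_case, job_tray from where it was at the start of the episode above 0.02 m).
It also fails if it takes over 40 s, if anything falls off the work surface, if the arm or the gripper's body presses on something with over 40 N, if the wrist force passes 120 N, or if a joint passes its speed limit or range.

## Robot

A 7-joint arm with a two-finger parallel gripper is mounted at the origin on the work surface. World frame = base frame: x ahead of the robot, y to its left, z up, the work surface at z = 0. Lengths are in m, angles in rad, forces in N, time in s.
With the tool pointing down it reaches from about 0.4 to 0.875 m from the base axis. Payload 19.3 kg.
Tool frame: the origin (TCP) lies where the fingers leave the gripper's body, on its centre line; the fingertips stand bot.tip_reach ahead of it and the grasp point (between the pads) lies 54 mm ahead of it (bot.tip_reach is the distance from the TCP to the fingertips, in m); z points along the fingers, y is the line along which they close (so a half turn about z gives the same grasp; the last joint's range is limited). The gripper opens to 85 mm and grips with 20 to 120 N. Pads are 22 mm wide; open, the fingers measure 114 mm over their backs; the gripper's body (76 mm by 85 mm) begins 54 mm behind the grasp point. The pads swing forward as they close: fully open they stand 13 mm farther back than shut.
Start: joints at [-1.365, 0.521, -0.036, 1.599, 0.021, 1.021, -0.113], TCP at [0.17, 0.601, 0.304] pointing down, gripper open.
Joint ranges: [-2.91, 2.91], [-0.3, 2.13], [-1.5, 1.42], [0.17, 2.43], [-1.26, 4.41], [0.16, 1.93], [-2.52, 2.52]. Speed limits (rad/s): [1.89, 1.89, 2.39, 2.39, 3.01, 3.01, 3.01].

## Interface

Orientations are given as [roll, pitch, yaw] about the fixed x, y, z axes, in that order (R = Rz(yaw) Ry(pitch) Rx(roll)).
In Python, from workcell import bot gives the robot as it stands. The module is installed in compiled form; this text tells all that it offers.
- The arm moves only by the shell command python3 -m jog 'ROWS' [FORCE]. ROWS is JSON, a list that holds one entry, the list of rows, each a list of 7 numbers: the shift along the tool's x, y, z in mm, then the turn, a rotation vector about the tool's x, y, z in rad, then the opening, from 0 (shut) to 1 (fully open). In form: [[[tx, ty, tz, wx, wy, wz, fingers], ...]]. A call has 1 to 5 rows; each row shifts and turns the commanded pose from where the row before left it, along the tool's axes as they then stand; what a row does not reach is not made up. A row lasts 1/10 s, in which the tool goes at most 50 mm and 8.59 degrees, less where a joint would pass 70% of its speed; a pose out of reach is approached as far as the arm can. A call is refused whole if a number of a shift passes 50 or a number of a turn 0.15, either way. A call with a gripper value outside its range is refused whole. The fingers move at their own pace and stop on an object; FORCE is the grip in N (left out, the last holds). Time passes only in rows, so rows that do not move let the fingers close. It gives the time, the measured TCP pose, the force, the opening and the grip force at its end, in the units of the state.
- bot.observe(): the state, without advancing time (a new reading comes with each control period).
- bot.grab_frame(name): name is "scene" or "top"; returns a dict with "img" (480x640x3 uint8, red, green, blue), "intrinsics" (3x3 intrinsics, pixels), "k1" (the pictures are not rectified: a ray, as slopes to the right and down, at radius r is drawn at 1 + k1 r^2 times it, then the intrinsics apply), "R" (3x3) and "t" (3): a world point X has camera coordinates R X + t. Camera axes: x right, y down, z forward; pixel columns grow to the right and rows downward; lengths in m; the calibration is good to about 2 mm. A picture is of the moment at which its call begins. There is no depth.
- bot.job_done(): hands the job in; it is judged then, once.
Trained networks look in a picture, given as the dict that the camera call returned (one of the last four; its "shot" number tells which), for a name from the list of things; names that differ only in an ending like _2 or _b are one class to them, and where a whole thing is asked for, a point or a joint stands for the part that bears it (a point fixed in the world has none). Each returns a list of dicts, best first, with "conf" (0 to 1); they miss things now and then, are a little off and sometimes report something else, mostly with a low value. They report only what shows in the picture. A call takes as long as a camera call.
- bot.trace(query, picture): "region" (480x640 bool, what is visible of it).
- bot.spot_point(query, picture): "xyz" ([x, y, z] in m, in world coordinates, good to about 4 mm: a listed point, or the origin of a listed thing).
The state is a dict: "clock": time; "qpos": joint angles; "qd": joint speeds; "joint_efforts": joint torques, N m; "position": TCP position; "tool_rot": TCP orientation; "force": force on the tool from outside, world axes, zero at the start; "moment": the same for the moment, N m; "grip_width": finger opening in m; "finger_force": force on a finger pad.
Only numpy, scipy, OpenCV 4.12 (cv2) and the standard library are available. Lean on these libraries where they do the work, as an engineer would, in place of code of your own. Each camera call takes 0.05 s, during which the arm holds its last target. There are 200 camera calls.

## Working session

There is one attempt and no reset: what is moved stays moved. The work goes in short steps, Python scripts to look and compute and a shell command to move; the robot and the scene stay as the last step left them, time stands still between calls to the robot, and variables do not carry over. Pictures are saved under pics/ and viewed, at most 10 in all, crops included, and the job is handed in when it is done.

```bash
mkdir -p pics; python3 - <<'E'
from workcell import bot
import cv2,numpy as np
s=bot.observe(); print(s['clock'],s['position'],s['tool_rot'],s['grip_width'],bot.tip_reach)
for n in ("scene","top"):
    p=bot.grab_frame(n); cv2.imwrite(f"pics/{n}0.png",p['img'][:,:,::-1])
    for q in ("reader","zone","blue_carton","blue_carton_mid","orange_carton","scan_top","corner0","corner1","corner2","corner3","cleaner","glasses_case","job_tray"):
        r=bot.spot_point(q,p); print(n,q,[(np.round(x['xyz'],4).tolist(),round(x['conf'],2)) for x in r[:2]])
print(bot.observe()['clock'])
E
```

```text
0.0 [0.17015923 0.60112215 0.30332189] [-3.14044194e+00  8.57713057e-05  2.86580521e+00] 0.08526381256318855 0.0726
scene reader [([0.5022, -0.0443, 0.0006], 0.92)]
scene zone [([0.4979, -0.0492, 0.0044], 0.75), ([0.4614, -0.1655, 0.0656], 0.35)]
scene blue_carton [([0.4649, -0.1615, 0.003], 0.71)]
scene blue_carton_mid [([0.4577, -0.1641, 0.0637], 0.68)]
scene orange_carton [([0.5407, 0.0681, 0.0094], 0.67), ([0.6082, 0.4379, 0.0024], 0.26)]
scene scan_top [([0.6047, -0.087, 0.0477], 0.69), ([0.4455, 0.3879, -0.0009], 0.47)]
scene corner0 [([0.4949, -0.1779, 0.0077], 0.9), ([0.4266, -0.156, 0.0064], 0.85)]
scene corner1 [([0.4949, -0.1779, 0.0077], 0.9), ([0.4266, -0.156, 0.0064], 0.85)]
scene corner2 [([0.4949, -0.1779, 0.0077], 0.9), ([0.4266, -0.156, 0.0064], 0.85)]
scene corner3 [([0.4949, -0.1779, 0.0077], 0.9), ([0.4266, -0.156, 0.0064], 0.85)]
scene cleaner [([0.4463, 0.3895, -0.0001], 0.65)]
scene glasses_case [([0.7874, -0.1459, -0.002], 0.73)]
scene job_tray [([0.6083, 0.439, 0.0011], 0.79), ([0.4571, -0.1658, 0.069], 0.39)]
top reader [([0.4988, -0.0443, -0.0049], 0.7), ([0.4962, -0.1776, 0.0042], 0.22)]
top zone [([0.499, -0.0414, 0.001], 0.7), ([0.4915, -0.1781, 0.1267], 0.28)]
top blue_carton [([0.4644, -0.1643, 0.0118], 0.95)]
top blue_carton_mid [([0.4627, -0.1657, 0.0633], 0.62), ([0.4974, -0.0433, -0.0017], 0.62)]
top orange_carton [([0.5431, 0.0709, 0.0103], 0.64)]
top scan_top [([0.5999, -0.0835, 0.0466], 0.45)]
top corner0 [([0.4921, -0.1787, 0.1269], 0.97), ([0.497, -0.1747, 0.0037], 0.83)]
top corner1 [([0.4921, -0.1787, 0.1269], 0.97), ([0.497, -0.1747, 0.0037], 0.83)]
top corner2 [([0.4921, -0.1787, 0.1269], 0.97), ([0.497, -0.1747, 0.0037], 0.83)]
top corner3 [([0.4921, -0.1787, 0.1269], 0.97), ([0.497, -0.1747, 0.0037], 0.83)]
top cleaner [([0.4467, 0.3911, 0.0009], 0.67)]
top glasses_case [([0.7894, -0.1487, 0.0008], 0.63)]
top job_tray [([0.6098, 0.4451, -0.0032], 0.61)]
1.4
```

View pics/top0.png

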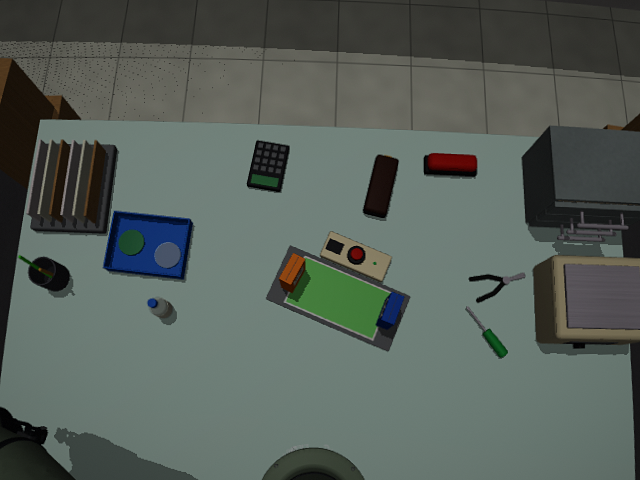

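View pics/scene0.png

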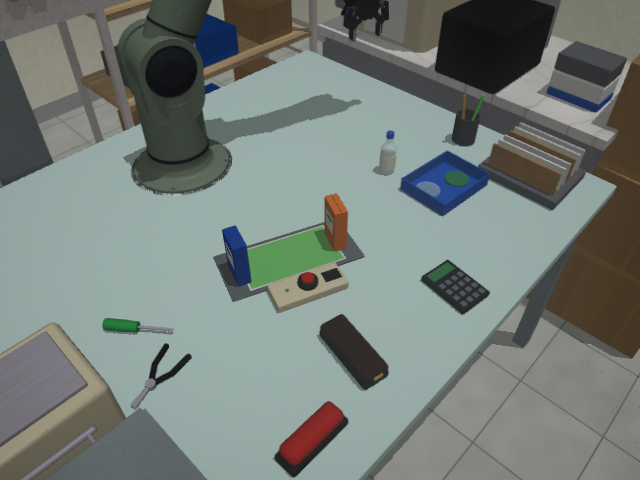

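```bash
cat > h.py <<'E'
import numpy as np,cv2
def unproj(p,uv,z):
    K=p['intrinsics']; d=cv2.undistortPoints(np.array(uv,float).reshape(-1,1,2),K,np.array([p['k1'],0,0,0.])).reshape(-1,2)
    R,t=np.array(p['R']),np.array(p['t']); c=-R.T@t; r=np.c_[d,np.ones(len(d))]@R
    return (c+r*((z-c[2])/r[:,2])[:,None])[:,:2]
E
python3 - <<'E'
from workcell import bot
from h import *
for n in ("top","scene"):
    p=bot.grab_frame(n); im=cv2.cvtColor(p['img'],cv2.COLOR_RGB2HSV)
    for q in ("corner2",): print(n,[(np.round(x['xyz'],4).tolist(),round(x['conf'],2)) for x in bot.spot_point(q,p)])
    g=((im[...,0]>40)&(im[...,0]<75)&(im[...,1]>100)&(im[...,2]>70)).astype(np.uint8)
    nn,lab,st,ce=cv2.connectedComponentsWithStats(g); 
    # component nearest reader centre
    i=max(range(1,nn),key=lambda k:st[k][4]); ys,xs=np.where(lab==i)
    w=unproj(p,np.c_[xs,ys],0.006); r=cv2.minAreaRect((w*1000).astype(np.float32)); print('green',st[i],r)
    m=bot.trace("reader",p)[0]['region']; ys,xs=np.where(m); w=unproj(p,np.c_[xs,ys],.006)
    print('bluetop', end=' ')
    b=bot.trace("blue_carton",p)[0]['region']; ys,xs=np.where(b); w=unproj(p,np.c_[xs,ys],.126); print(cv2.minAreaRect((w*1000).astype(np.float32)))
    c=np.array([.4645,-.164])
    x0,y0,x1,y1=xs.min()-60,ys.min()-40,xs.max()+30,ys.max()+30
    if n=="top": cv2.imwrite("pics/topcrop.png",cv2.resize(p['img'][230:360,250:420,::-1],None,fx=4.6,fy=4.6,interpolation=cv2.INTER_CUBIC))
    if n=="top": print('plate',unproj(p,[(291,247),(410,292),(389,350),(267,299)],.006))
E
```

```text
top [([0.4302, -0.1486, 0.122], 0.98), ([0.4312, -0.1552, 0.0067], 0.8), ([0.4977, -0.1767, 0.0071], 0.71), ([0.4943, -0.1766, 0.1278], 0.57)]
green [ 287  258  104   80 3990] ((498.044677734375, -44.108428955078125), (230.3104705810547, 120.91426849365234), 68.96258544921875)
bluetop ((453.25079345703125, -156.19927978515625), (41.12713623046875, 85.75039672851562), 67.48530578613281)
plate [[ 0.62143023  0.07885707]
 [ 0.51746167 -0.22351983]
 [ 0.37182619 -0.17243642]
 [ 0.48635296  0.13227421]]
scene [([0.4927, -0.1782, 0.0059], 0.91), ([0.4284, -0.1522, 0.0078], 0.8), ([0.4947, -0.177, 0.1232], 0.8), ([0.4309, -0.155, 0.1262], 0.58)]
green [ 248  227   95   61 2958] ((497.0572204589844, -43.798858642578125), (228.141845703125, 119.55657196044922), 68.70137023925781)
bluetop ((504.597412109375, -192.0548095703125), (43.853965759277344, 177.0347900390625), 58.47232437133789)
```

View pics/topcrop.png

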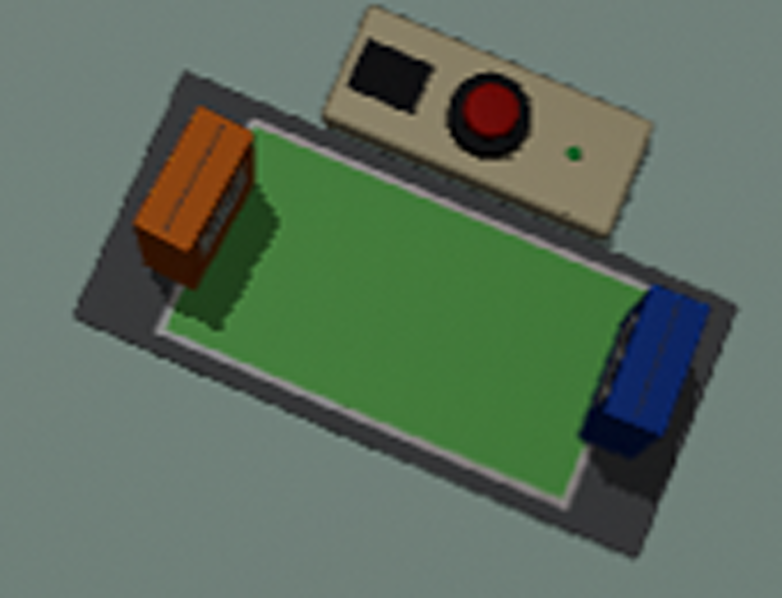

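The crop shows the plate, with the blue carton at the -y end (crop 645,370), the orange one at the other end (195,190) and the red button at (492,108). The reader's yaw is about -0.37 rad. I'll move over in two legs, staying high.

```bash
python3 -m jog '[[[-43,-21,0,0,0,0.085,0],[-43,-21,0,0,0,0,0],[-43,-21,0,0,0,0,0],[-43,-21,0,0,0,0,0],[-43,-21,0,0,0,0,0]]]' 20; python3 -m jog '[[[-43,-21,0,0,0,0,0],[-43,-21,0,0,0,0,0],[-43,-21,0,0,0,0,0],[-43,-21,0,0,0,0,0],[-43,-21,0,0,0,0,0]]]'
```

```text
clock: 2.3
position: [0.3382, 0.4286, 0.3041]
tool_rot: [3.141, 0.0, 2.781]
force: [1.2, 0.3, 0.1]
grip_width: 0.0124
finger_force: 0.0
clock: 2.8
position: [0.5024, 0.2544, 0.3041]
tool_rot: [3.141, 0.0, 2.781]
force: [0.7, 1.4, 0.1]
grip_width: 0.0001
finger_force: 0.0
```

```bash
python3 -m jog '[[[-11,-47,0,0,0,0,0],[-11,-47,0,0,0,0,0],[-11,-47,0,0,0,0,0],[-11,-47,0,0,0,0,0],[-11,-47,0,0,0,0,0]]]'; python3 -m jog '[[[-11,-47,0,0,0,0,0],[-11,-47,0,0,0,0,0],[-11,-47,0,0,0,0,0],[-11,-47,0,0,0,0,0],[-11,-47,0,0,0,0,0]]]'; python3 -c "
from workcell import bot
print(bot.tip_reach,bot.observe()['position'])"
```

```text
clock: 3.3
position: [0.4691, 0.0149, 0.3041]
tool_rot: [3.141, 0.0, 2.781]
force: [1.8, -0.1, 0.0]
grip_width: 0.0001
finger_force: 0.0
clock: 3.8
position: [0.4377, -0.2245, 0.3042]
tool_rot: [3.141, 0.001, 2.781]
force: [2.0, 0.6, -0.0]
grip_width: 0.0001
finger_force: 0.0
0.0726 [ 0.43765193 -0.22446342  0.30421376]
```

```bash
python3 -m jog '[[[-3,0,43,0,0,0,0],[0,0,43,0,0,0,0],[0,0,41,0,0,0,0],[0,12,0,0,0,0,0],[0,0,0,0,0,0,0]]]'; python3 - <<'E'
from workcell import bot
import cv2
a=bot.grab_frame("top")['img'][220:370,250:450,::-1]; b=bot.grab_frame("scene")['img'][170:320,170:370,::-1]
cv2.imwrite("pics/pre.png",cv2.resize(cv2.hconcat([a,b]),None,fx=2,fy=2,interpolation=cv2.INTER_CUBIC))
E
```

```text
clock: 4.3
position: [0.4459, -0.211, 0.1774]
tool_rot: [3.141, -0.001, 2.782]
force: [0.3, -0.3, 1.0]
grip_width: -0.0005
finger_force: 0.0
```

View pics/pre.png

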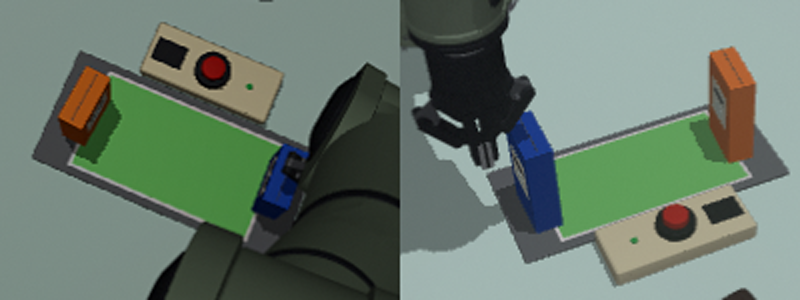

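The finger (scene panel 485,155) is on the outer side of the carton, just below its top. Now I'll push.

```bash
python3 -m jog '[[[0,7,0,0,0,0,0],[0,7,0,0,0,0,0],[0,6,0,0,0,0,0],[0,6,0,0,0,0,0],[0,6,0,0,0,0,0]]]'; python3 -m jog '[[[0,6,0,0,0,0,0],[0,6,0,0,0,0,0],[0,6,0,0,0,0,0],[0,6,0,0,0,0,0]]]';  python3 - <<'E'
from workcell import bot
import cv2
a=bot.grab_frame("top")['img'][220:370,250:450,::-1]; b=bot.grab_frame("scene")['img'][170:320,170:370,::-1]
cv2.imwrite("pics/push.png",cv2.resize(cv2.hconcat([a,b]),None,fx=2,fy=2,interpolation=cv2.INTER_CUBIC))
E
```

```text
clock: 4.9
position: [0.4568, -0.1819, 0.177]
tool_rot: [3.142, 0.0, 2.781]
force: [-0.1, -0.5, 0.1]
grip_width: -0.0001
finger_force: 0.1
clock: 5.3
position: [0.4652, -0.1595, 0.1769]
tool_rot: [-3.142, -0.0, 2.781]
force: [-0.1, -0.3, -0.2]
grip_width: -0.0002
finger_force: 0.0
```

View pics/push.png

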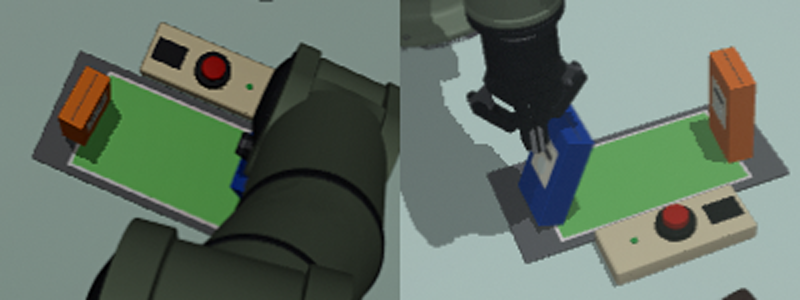

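The carton is tipping about its inner lower edge (scene panel 555,165) without sliding, so I'll keep pushing.

```bash
python3 -m jog '[[[0,6,0,0,0,0,0],[0,6,0,0,0,0,0],[0,6,0,0,0,0,0],[0,0,0,0,0,0,0],[0,0,0,0,0,0,0]]]';python3 -m jog '[[[0,-10,0,0,0,0,0],[0,-10,-20,0,0,0,0],[0,-10,-40,0,0,0,0],[0,0,0,0,0,0,0]]]';  python3 - <<'E'
from workcell import bot
from h import *
P={n:bot.grab_frame(n) for n in("top","scene")}
a=P['top']['img'][220:370,250:450,::-1]; b=P['scene']['img'][170:320,170:370,::-1]
cv2.imwrite("pics/fall.png",cv2.resize(cv2.hconcat([a,b]),None,fx=2,fy=2,interpolation=cv2.INTER_CUBIC))
for n,p in P.items():
    for q in("corner0","blue_carton_mid","scan_top"): print(n,q,[(np.round(x['xyz'],4).tolist(),round(x['conf'],2)) for x in bot.spot_point(q,p)])
E
```

```text
clock: 5.9
position: [0.4714, -0.1431, 0.1769]
tool_rot: [-3.142, 0.0, 2.781]
force: [-0.0, -0.0, 0.1]
grip_width: 0.0003
finger_force: 0.0
clock: 6.3
position: [0.4611, -0.1741, 0.2406]
tool_rot: [3.142, 0.005, 2.778]
force: [1.2, 0.3, -0.2]
grip_width: 0.0001
finger_force: 0.0
top corner0 [([0.4383, -0.1354, 0.0226], 0.93), ([0.5421, -0.0434, 0.021], 0.85), ([0.5054, -0.1556, 0.0191], 0.72), ([0.4769, -0.0169, 0.0187], 0.71)]
top blue_carton_mid [([0.4877, -0.0876, 0.0183], 0.77)]
top scan_top [([0.6001, -0.0843, 0.0442], 0.52)]
scene corner0 [([0.5004, -0.1564, 0.024], 0.92), ([0.4348, -0.1323, 0.0252], 0.71), ([0.4788, -0.0195, 0.0239], 0.7), ([0.5437, -0.0438, 0.0246], 0.6)]
scene blue_carton_mid [([0.4859, -0.0874, 0.02], 0.94)]
scene scan_top [([0.6047, -0.0873, 0.0475], 0.41)]
```

View pics/fall.png

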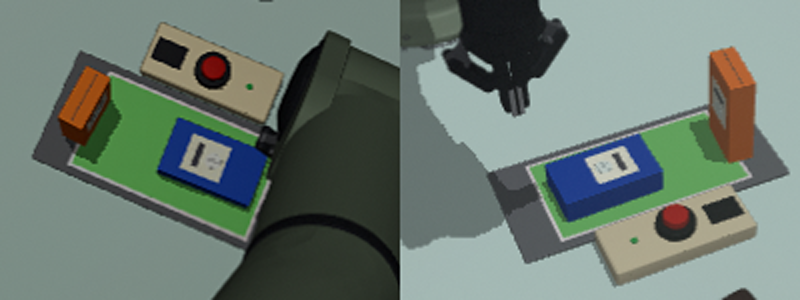

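It lies flat with the white outline visible all round it (scene panel 605,175). The measured corners are inside the zone. Next is the button.

```bash
python3 -m jog '[[[-25,33,0,0,0,0,0],[-25,33,0,0,0,0,0],[-26,33,0,0,0,0,0],[-25,34,0,0,0,0,0],[0,0,0,0,0,0,0]]]'; python3 -m jog '[[[0,0,38,0,0,0,0],[0,0,38,0,0,0,0],[0,0,30,0,0,0,0],[0,0,0,0,0,0,0]]]'; python3 - <<'E'
from workcell import bot
import cv2
b=bot.grab_frame("scene")['img'][170:320,200:400,::-1]
cv2.imwrite("pics/btn.png",cv2.resize(b,None,fx=4,fy=4,interpolation=cv2.INTER_CUBIC))
E
```

```text
clock: 7.2
position: [0.6055, -0.078, 0.2357]
tool_rot: [3.14, 0.0, 2.786]
force: [-0.8, 1.0, -0.7]
grip_width: -0.0002
finger_force: 0.0
clock: 7.6
position: [0.6001, -0.0822, 0.1271]
tool_rot: [-3.139, -0.006, 2.781]
force: [0.0, -0.4, 0.9]
grip_width: 0.0003
finger_force: 0.0
```

View pics/btn.png

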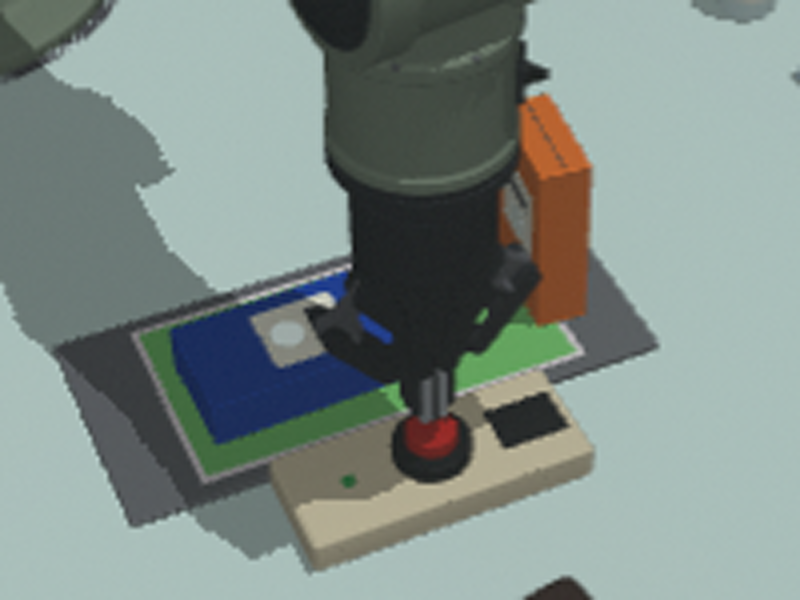

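The fingertip (432,420) is about 8 mm above the button (432,438), so I'll centre it slightly and press.

```bash
python3 -m jog '[[[-3,-2,3,0,0,0,0],[0,0,4,0,0,0,0],[0,0,3,0,0,0,0],[0,0,2,0,0,0,0],[0,0,0,0,0,0,0]]]'; python3 -m jog '[[[0,0,2,0,0,0,0],[0,0,0,0,0,0,0]]]'
```

```text
clock: 8.15
position: [0.6043, -0.0853, 0.119]
tool_rot: [3.142, 0.0, 2.781]
force: [-0.2, 0.3, 0.1]
grip_width: 0.0001
finger_force: 0.0
clock: 8.35
position: [0.6044, -0.0854, 0.117]
tool_rot: [3.142, 0.0, 2.781]
force: [-0.0, 0.8, 3.5]
grip_width: -0.0003
finger_force: 1.2
```

```bash
python3 -m jog '[[[0,0,2,0,0,0,0],[0,0,2,0,0,0,0],[0,0,0,0,0,0,0]]]'; python3 -m jog '[[[0,0,1,0,0,0,0],[0,0,0,0,0,0,0]]]'
```

```text
clock: 8.65
position: [0.6044, -0.0854, 0.1128]
tool_rot: [3.142, 0.0, 2.781]
force: [1.5, 0.9, 4.7]
grip_width: -0.0001
finger_force: 2.4
clock: 8.85
position: [0.6045, -0.0854, 0.1125]
tool_rot: [3.141, 0.0, 2.781]
force: [-3.8, 2.0, 15.8]
grip_width: -0.0002
finger_force: 7.6
```

The force jumped to 15.8 N, so the button is on its stop. Releasing and retreating.

```bash
python3 -m jog '[[[0,0,-4,0,0,0,0],[0,0,-10,0,0,0,0],[0,0,-40,0,0,0,0],[0,0,-40,0,0,0,0],[0,0,0,0,0,0,0]]]'; python3 - <<'E'
from workcell import bot
import cv2,numpy as np
p=bot.grab_frame("scene"); b=p['img'][170:320,200:400,::-1]
cv2.imwrite("pics/end.png",cv2.resize(b,None,fx=4,fy=4,interpolation=cv2.INTER_CUBIC))
print([(np.round(x['xyz'],4).tolist(),round(x['conf'],2)) for q in("blue_carton_mid","corner0","orange_carton") for x in bot.spot_point(q,p)])
E
```

```text
clock: 9.35
position: [0.6061, -0.0859, 0.2111]
tool_rot: [3.14, 0.007, 2.78]
force: [0.3, -0.7, -1.2]
grip_width: 0.0
finger_force: 0.0
[([0.4324, -0.1337, 0.0258], 0.94), ([0.4726, -0.0189, 0.0213], 0.72), ([0.5434, -0.0452, 0.0212], 0.68), ([0.5001, -0.1566, 0.02], 0.59), ([0.5413, 0.0703, 0.0052], 0.62)]
```

View pics/end.png

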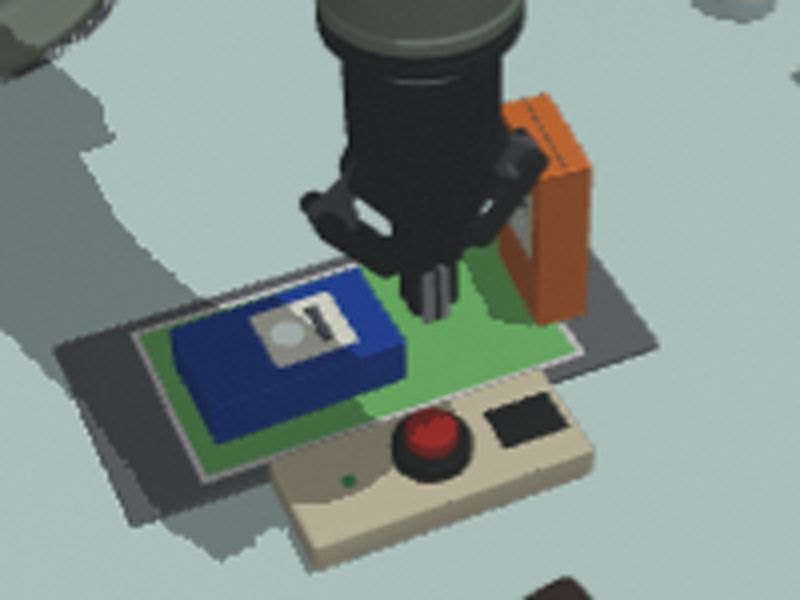

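The carton lies inside the zone (290,350), the button is up (432,435), the orange carton still stands (550,210), and the arm is clear of everything.

```bash
python3 -c "
from workcell import bot
print(bot.job_done())"
```

```text
the job is handed in; nothing more can be done
None
```

I tipped the blue carton flat inside the green zone, pressed the scan button to its stop and let it up, left the orange carton standing, and handed the job in; no verdict was returned.

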